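# Finish packing the capacitor crate

### The arm

A 6-joint arm with a two-finger parallel gripper is mounted at the origin on the work surface. World frame = base frame: x ahead of the robot, y to its left, z up, the work surface at z = 0. Lengths are in mm, angles in rad, forces in N, time in s.
With the tool pointing down it reaches from about 250 to 800 mm from the base axis. Payload 3.9 kg.
Tool frame: the origin (TCP) lies at the very end of the fingers, on their centre line; the grasp point (between the pads) lies 19 mm behind it; z points along the fingers, y is the line along which they close (so a half turn about z gives the same grasp; the last joint's range is limited). The gripper opens to 85 mm and grips with 20 to 120 N. Pads are 22 mm wide; open, the fingers measure 114 mm over their backs; the gripper's body (76 mm by 85 mm) begins 54 mm behind the grasp point. The pads swing forward as they close: fully open they stand 13 mm farther back than shut.
Start: joints at [1.277, 0.26, -0.138, 1.173, 0, 1.571], TCP at [152.031, 502.496, 231.304] pointing down, gripper open.
Joint ranges: [-2.78, 2.78], [-0.83, 1.72], [-1.28, 1.37], [-1.9, 2.12], [-1.57, 1.48], [-3.14, 3.14]. Speed limits (rad/s): [2.57, 2.57, 3.14, 3.14, 3.14, 3.14].

### API

Orientations are given as a 3x3 rotation matrix whose columns are the frame's x, y, z axes.
In Python, from station import telemetry, cams, r gives the robot as it stands.
- The arm moves only by the tool move_arm, never from a script. Its argument "increments" is text: rows parted by semicolons, each of 5 numbers parted by spaces: the finger opening in mm, from 0 to 85.4, then the shift along the tool's x, y, z in mm, then the turn about the tool's z in rad. In form: grip dx dy dz roll; .... A call has 1 to 8 rows; each row shifts and turns the commanded pose from where the row before left it, along the tool's axes as they then stand; what a row does not reach is not made up. A row lasts 1/10 s, in which the tool goes at most 50 mm and 8.59 degrees, less where a joint would pass 70% of its speed; a pose out of reach is approached as far as the arm can. A call with a gripper value outside its range is refused whole. The fingers move at their own pace and stop on an object; "newtons" is the grip in N (left out, the last holds). Time passes only in rows, so rows that do not move let the fingers close. It gives the time, the measured TCP pose, the force, the opening and the grip force at its end, in the units of the state.
- telemetry.get_state(): the state, without advancing time (a new reading comes with each control period).
- cams.grab_frame(name): name is "scene" or "top"; returns a dict with "pixels" (480x640x3 uint8, blue, green, red), "fov_y" (degrees; the focal length in pixels is half the picture's height over the tangent of half this angle, whatever the lens; pixels are square), "cx", "cy" (the principal point, pixels), "rvec" (rotation vector, rad) and "tvec" (3), from world to camera coordinates, as OpenCV has them. Camera axes: x right, y down, z forward; pixel columns grow to the right and rows downward; lengths in mm; the calibration is good to about 2 mm. A picture is of the moment at which its call begins. There is no depth.
- r.sign_off(): hands the job in; it is judged then, once.
Trained networks look in the newest picture that a camera, given by its name, has taken for a name from the list of things; names that differ only in an ending like _2 or _b are one class to them, and where a whole thing is asked for, a point or a joint stands for the part that bears it (a point fixed in the world has none). Each returns a list of dicts, best first, with "confidence" (0 to 1); they miss things now and then, are a little off and sometimes report something else, mostly with a low value. They report only what shows in the picture. A call takes as long as a camera call. They do not tell look-alikes from the thing itself.
- cams.silhouettes(camera, name): "mask" (480x640 bool, what is visible of it) and "box" ([centre column, centre row, width, height] in pixels, round what is visible of it).
- cams.pinpoint(camera, name): "at" ([row, column] in pixels: a listed point, or the origin of a listed thing).
The state is a dict: "time": time; "q": joint angles; "joint_vel": joint speeds; "joint_torque": joint torques, N m; "position": TCP position; "ee_rot": TCP orientation; "contact_force": force on the tool from outside, world axes, zero at the start; "torque": the same for the moment, N m; "finger_gap": finger opening in mm; "grip_force": force on a finger pad.
Only numpy, scipy, OpenCV 4.12 (cv2) and the standard library are available. Lean on these libraries where they do the work, as an engineer would, in place of code of your own. Each camera call takes 0.05 s, during which the arm holds its last target. There are 200 camera calls.

### The job

Finish packing the six-cell foam crate with capacitors: first take out the bottle that was left in one of its cells and stand it upright in the low grey tray. Then stand the capacitor that has fallen over on the bare steel inspection plate, terminals up, and let go of it there for a moment; afterwards put it and the other loose capacitor into the crate's two free cells, one in each, upright with the terminals up and resting on the cell floor. Set things down gently without dropping or knocking them over, do not lift or tip the capacitors that are already packed, and leave everything else on the bench where it is.

Things in the scene. Friction and masses are not known exactly. Their poses are not given: they have to be found in the camera images.
- crate: the crate, a pale blue foam tray with 2 x 3 cells, fixed to the bench: 184 (x) x 272 (y), 56 high, floor 6 thick, walls and dividers 8 thick; cells 80 x 80 inside, 50 deep, at a pitch of 88. A flat paper slip stuck to the floor of the empty cell stays there. Origin: centre of its underside, z up (sizes in mm)
- cell0 (a point): centre of the floor (6 above the bench) of one crate cell, at x -44, y -88 in the crate's frame; its axes are the crate's (sizes in mm)
- cell1 (a point): centre of the floor (6 above the bench) of one crate cell, at x -44, y 0 in the crate's frame; its axes are the crate's (sizes in mm)
- cell2 (a point): centre of the floor (6 above the bench) of one crate cell, at x -44, y +88 in the crate's frame; its axes are the crate's (sizes in mm)
- cell3 (a point): centre of the floor (6 above the bench) of one crate cell, at x +44, y -88 in the crate's frame; its axes are the crate's (sizes in mm)
- cell4 (a point): centre of the floor (6 above the bench) of one crate cell, at x +44, y 0 in the crate's frame; its axes are the crate's (sizes in mm)
- cell5 (a point): centre of the floor (6 above the bench) of one crate cell, at x +44, y +88 in the crate's frame; its axes are the crate's (sizes in mm)
- fallen: lying on its side on the bench at the start, a capacitor: square black foot 50 x 50 x 12, bare aluminium can 50 in diameter from 12 to 98 up, black disc 43 across to 102, two brass terminals to 112. Origin: centre of the foot's underside; z runs from foot to terminals; 0.26 kg. Lying, its origin is 25 above the bench (sizes in mm)
- standing: standing loose on the bench at the start, a capacitor: square black foot 50 x 50 x 12, bare aluminium can 50 in diameter from 12 to 98 up, black disc 43 across to 102, two brass terminals to 112. Origin: centre of the foot's underside; z runs from foot to terminals; 0.26 kg.  (sizes in mm)
- packed0: a capacitor already packed, standing in a crate cell: same shape and sizes as the fallen one, same origin and axes (sizes in mm)
- packed1: a capacitor already packed, standing in a crate cell: same shape and sizes as the fallen one, same origin and axes (sizes in mm)
- packed2: a capacitor already packed, standing in a crate cell: same shape and sizes as the fallen one, same origin and axes (sizes in mm)
- packed3: a capacitor already packed, standing in a crate cell: same shape and sizes as the fallen one, same origin and axes (sizes in mm)
- bottle: the stray white dispensing bottle that stands in a crate cell: round body 46 in diameter up to 98, cone to 108, cap 24 in diameter up to 130 above the underside. Origin: centre of its underside, z up; about 0.14 kg (sizes in mm)
- tray: low grey open tray, fixed: 120 x 120 outside, 18 high, walls 4 thick, its inner floor 4 above the bench. Origin: centre of its underside, z up (sizes in mm)
- plate: bare steel inspection plate, fixed: 120 x 120 x 8, top 8 above the bench. Origin: centre of its underside, z up (sizes in mm)
- spool: bystander: dark metal wire spool standing on end, 60 in diameter, 52 high; origin at the centre of its underside (sizes in mm)
- driver: bystander: screwdriver lying on the bench, 190 long, handle to its -x; origin at its middle (sizes in mm)
- meter: bystander: dark grey hand meter lying flat, 170 x 85 x 30; origin at the centre of its underside (sizes in mm)
- board: bystander: green circuit board lying flat, 160 x 100, up to 16 high; origin at the centre of its underside (sizes in mm)
- tape: bystander: roll of brown tape lying flat, 100 in diameter, 24 high; origin at the centre of its underside (sizes in mm)
- brush: bystander: brush lying on the bench, 200 long; origin at its middle (sizes in mm)
Things that resemble listed ones, but are neither listed nor needed, are in the scene too. Leave any purple look-alike of the bottle alone. Leave any turquoise look-alike of the packed2 alone.

How it is judged:
By the outcome, as a careful person would: the job done as asked, in the order asked, and still so for the second after the job is handed in, with the robot touching nothing.
It also fails if it takes over 70 s, if anything falls off the work surface, if the arm or the gripper's body presses on something with over 40 N, if the wrist force passes 120 N, or if a joint passes its speed limit or range.

## Working session

There is one attempt and no reset: what is moved stays moved. The work goes in short steps, Python scripts to look and compute and a tool call to move; the robot and the scene stay as the last step left them, time stands still between calls to the robot, and variables do not carry over. Pictures are saved under pics/ and viewed, at most 12 in all, crops included, and the job is handed in when it is done.

Besides the shell and the picture viewer there is one more tool, called as a command line: name --argument value ..., lists and objects as JSON in quotes. move_arm: Moves the arm, as the interface text tells. Its arguments: {"type":"object","properties":{"increments":{"type":"string"},"newtons":{"type":"number"}},"required":["increments"]}

```bash
mkdir -p pics; ls
python3 - <<'E'
from station import telemetry,cams,r
import cv2,numpy as np
for c in("top","scene"):
    f=cams.grab_frame(c);cv2.imwrite(f"pics/{c}0.png",f["pixels"])
    R=cv2.Rodrigues(np.array(f["rvec"],float))[0];print(c,f["fov_y"],f["cx"],f["cy"],-R.T@np.array(f["tvec"]).ravel(),R[2])
    for n in["cell0","cell1","cell2","cell3","cell4","cell5","crate","fallen","standing","bottle","tray","plate","packed0"]:
        print(n,[(np.round(d["at"]).tolist(),round(d["confidence"],2)) for d in cams.pinpoint(c,n)][:8])
print(telemetry.get_state())
E
```

```text
pics
top 53.98025253592868 323.6448030935534 241.01104355837336 [ 355.66067809  -12.25024047 1145.36302651] [ 0.16851233 -0.03071266 -0.98522095]
cell0 [([275.0, 186.0], 0.96), ([275.0, 259.0], 0.92), ([240.0, 222.0], 0.91), ([234.0, 261.0], 0.78), ([272.0, 225.0], 0.69), ([243.0, 184.0], 0.68), ([256.0, 223.0], 0.47), ([271.0, 261.0], 0.21)]
cell1 [([275.0, 186.0], 0.96), ([275.0, 259.0], 0.92), ([240.0, 222.0], 0.91), ([234.0, 261.0], 0.78), ([272.0, 225.0], 0.69), ([243.0, 184.0], 0.68), ([256.0, 223.0], 0.47), ([271.0, 261.0], 0.21)]
cell2 [([275.0, 186.0], 0.96), ([275.0, 259.0], 0.92), ([240.0, 222.0], 0.91), ([234.0, 261.0], 0.78), ([272.0, 225.0], 0.69), ([243.0, 184.0], 0.68), ([256.0, 223.0], 0.47), ([271.0, 261.0], 0.21)]
cell3 [([275.0, 186.0], 0.96), ([275.0, 259.0], 0.92), ([240.0, 222.0], 0.91), ([234.0, 261.0], 0.78), ([272.0, 225.0], 0.69), ([243.0, 184.0], 0.68), ([256.0, 223.0], 0.47), ([271.0, 261.0], 0.21)]
cell4 [([275.0, 186.0], 0.96), ([275.0, 259.0], 0.92), ([240.0, 222.0], 0.91), ([234.0, 261.0], 0.78), ([272.0, 225.0], 0.69), ([243.0, 184.0], 0.68), ([256.0
[... 2360 characters left out ...]
048733e-06,  1.57080956e+00]), 'joint_vel': array([-0.00038927, -0.00193917,  0.0007575 ,  0.00160215,  0.00018983,
       -0.00051483]), 'joint_torque': array([ 2.28704375e-03, -4.05619776e+01,  2.54231411e+01,  1.24328344e-03,
        2.88774163e-04, -1.21220265e-05]), 'position': array([152.02023865, 502.49257848, 231.30270448]), 'ee_rot': array([[-9.57151367e-01,  2.89588087e-01, -1.45524862e-05],
       [ 2.89588088e-01,  9.57151367e-01, -2.07493458e-05],
       [ 7.92016873e-06, -2.40744913e-05, -1.00000000e+00]]), 'contact_force': array([-0.02737665, -0.46210962, -0.27806504]), 'torque': array([-0.02150275,  0.0130805 ,  0.00731402]), 'grip_force': 0.0, 'finger_gap': 85.7991977513741}
```

View images.

View pics/top0.png

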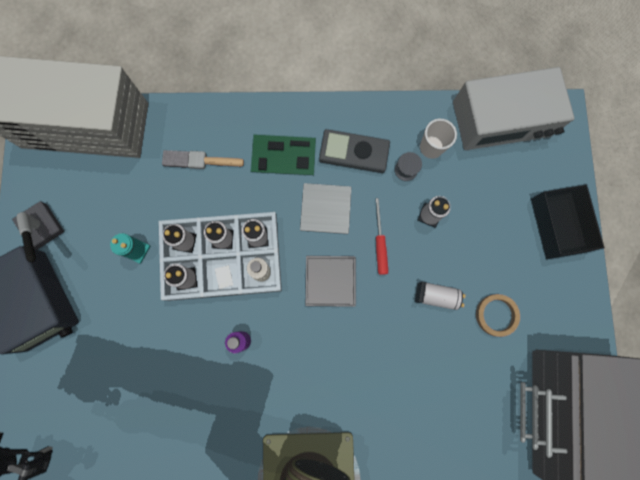

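View pics/scene0.png

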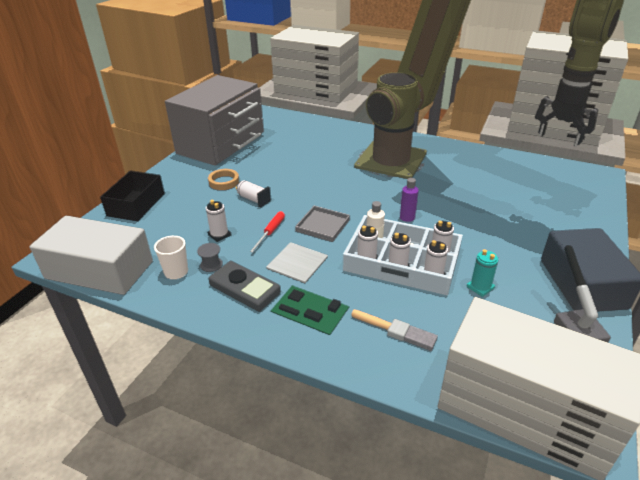

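Top view: the white bottle is in the crate at (258,268) and the purple look-alike is at (237,342). The fallen capacitor is at (440,296) with its terminals to the right, and the loose standing one is at (436,208). The turquoise look-alike is at (123,245), the tray at (330,281) and the plate at (326,208). The empty cell with the paper slip is at (220,272). I choose the white bottle, the lying aluminium can and the aluminium can at (436,208).

Next I fit the poses by matching silhouettes in both cameras.

```bash
cat > h.py <<'E'
from station import telemetry,cams,r
import cv2,numpy as np
from scipy.optimize import minimize
def cam(f):
    fl=240/np.tan(np.radians(f["fov_y"])/2)
    K=np.array([[fl,0,f["cx"]],[0,fl,f["cy"]],[0,0,1.]])
    return K,np.array(f["rvec"],float).ravel(),np.array(f["tvec"],float).ravel()
def proj(C,P): return cv2.projectPoints(np.asarray(P,float).reshape(-1,3),C[1],C[2],C[0],None)[0].reshape(-1,2)
def unproj(C,row,col,z):
    R=cv2.Rodrigues(C[1])[0];o=-R.T@C[2];d=R.T@np.linalg.inv(C[0])@[col,row,1.]
    return o+d*(z-o[2])/d[2]
def box(a,b,z0,z1): return np.array([[i*a/2,j*b/2,z] for i in(-1,1) for j in(-1,1) for z in(z0,z1)])
def cyl(d,z0,z1,d1=None):
    t=np.linspace(0,2*np.pi,24,0);c=np.c_[np.cos(t),np.sin(t)]/2
    return np.r_[np.c_[c*d,0*t+z0],np.c_[c*(d1 or d),0*t+z1]]
CAP=[box(50,50,0,12),cyl(50,12,98),cyl(43,98,102)]
M=dict(crate=[box(184,272,0,56)],tray=[box(120,120,0,18)],plate=[box(120,120,0,8)],bottle=[cyl(46,0,98),cyl(46,98,108,24),cyl(24,108,130)],
 standing=CAP,fallen=CAP)
def Rz(a): return np.array([[np.cos(a),-np.sin(a),0],[np.sin(a),np.cos(a),0],[0,0,1.]])
LAY=np.array([[0,0,1.],[0,1,0],[-1,0,0]]) # object z -> world x
def render(C,n,p,z0,lying=False):
    S=4;im=np.zeros((480*S,640*S),np.uint8)
    for part in M[n]:
        P=part@(Rz(p[2])@(LAY if lying else np.eye(3))).T+[p[0],p[1],z0]
        cv2.fillConvexPoly(im,cv2.convexHull(np.round((proj(C,P)+.5)*S).astype(np.int32)),255)
    return cv2.resize(im,(640,480),interpolation=cv2.INTER_AREA)/255.
def fit(Cs,masks,n,p0,z0=0,lying=False,yaw=True):
    def f(v):
        p=[v[0],v[1],v[2]/100 if yaw else 0]
        return sum(np.abs(render(C,n,p,z0,lying)-m).sum()/m.sum() for C,m in zip(Cs,masks))
    v0=np.array([p0[0],p0[1],p0[2]*100])
    s=np.vstack([v0,v0+[12,0,0],v0+[0,12,0],v0+[0,0,12]])
    o=minimize(f,v0,method="Nelder-Mead",options=dict(initial_simplex=s,xatol=.1,fatol=1e-4,maxiter=120))
    return o.x/[1,1,100],o.fun/len(masks)
def grab(c,name=None):
    f=cams.grab_frame(c)
    if name: cv2.imwrite(name,f["pixels"])
    return f,cam(f)
def mask(c,n,at):
    L=[d for d in cams.silhouettes(c,n) if np.hypot(d["box"][0]-at[0],d["box"][1]-at[1])<20]
    return max(L,key=lambda d:d["confidence"])["mask"].astype(float) if L else None
E
python3 - <<'E'
from h import *
f,T=grab("top");g,S=grab("scene")
J=dict(crate=((220,256),(402,262),0),tray=((330,281),(322,222),0),plate=((326,208),(298,262),0),bottle=((258,268),(375,222),6),standing=((436,208),(217,218),0),fallen=((440,295),(255,193),25))
for n,(a,b,z) in J.items():
    ms=[mask("top",n,a),mask("scene",n,b)]
    p0=list(unproj(T,a[1],a[0],20)[:2])+[0.0]
    if n=="fallen": p0=list(unproj(T,292,420,25)[:2])+[-1.6]
    print(n,np.round(p0,2))
    for lab,idx in(("both",[0,1]),("top",[0]),("scene",[1])):
        if any(ms[i] is None for i in idx): print(lab,"none");continue
        p,e=fit([(T,S)[i] for i in idx],[ms[i] for i in idx],n,p0,z,n=="fallen",n!="bottle");print("  ",lab,np.round(p,3),round(e,3))
im=cv2.resize(f["pixels"][195:355,150:480],None,fx=2.4,fy=2.4,interpolation=cv2.INTER_CUBIC);cv2.imwrite("pics/crop1.png",im)
E
```

```text
crate [516.77 202.01   0.  ]
   both [5.13503e+02 1.98810e+02 5.90000e-02] 0.555
   top [5.13566e+02 1.98739e+02 6.20000e-02] 0.536
   scene [5.12442e+02 1.98711e+02 5.90000e-02] 0.568
tray [450.89 -60.1    0.  ]
   both [ 4.50003e+02 -6.12190e+01 -2.00000e-02] 0.046
   top [ 4.51612e+02 -6.16480e+01 -2.20000e-02] 0.045
   scene [ 4.48484e+02 -6.13820e+01 -3.90000e-02] 0.032
plate [630.19 -55.17   0.  ]
   both [ 6.33026e+02 -5.40360e+01 -8.30000e-02] 0.054
   top [ 6.33089e+02 -5.39610e+01 -8.20000e-02] 0.028
   scene [ 6.30426e+02 -5.49730e+01 -1.02000e-01] 0.069
bottle [485.88 111.31   0.  ]
   both [4.75246e+02 1.06100e+02 7.10000e-02] 0.43
   top [4.76331e+02 1.06696e+02 7.40000e-02] 0.147
   scene [4.40412e+02 9.56520e+01 3.14000e-01] 0.668
standing [ 625.18 -326.93    0.  ]
   both [ 6.10044e+02 -3.12643e+02  7.90000e-02] 0.161
   top [ 6.08947e+02 -3.11494e+02  1.16000e-01] 0.196
   scene [ 6.07481e+02 -3.14978e+02  1.13000e-01] 0.113
fallen [ 419.4  -273.68   -1.6 ]
   both [ 418.562 -268.211   -1.775] 0.108
   top [ 418.565 -268.718   -1.769] 0.059
   scene [ 417.387 -269.139   -1.786] 0.145
```

View pics/crop1.png

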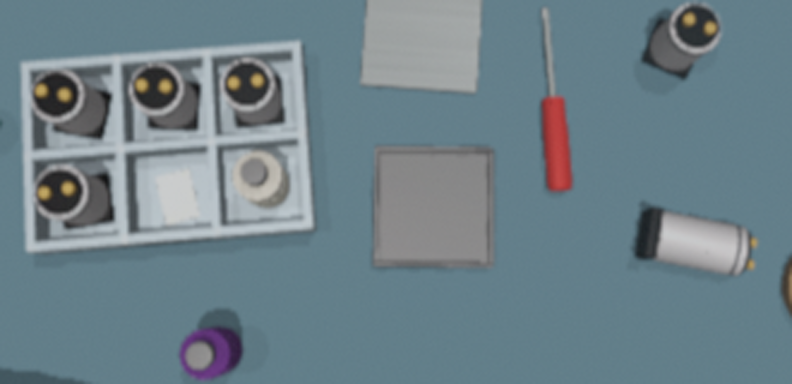

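The crop confirms the choice: the white bottle is at crop (260,178) in the lower-right cell and the slip cell is beside it. The lying can has its foot at crop (648,235) and its terminals on the right. The purple bottle is outside the crate.

Moving to the bottle now.

move_arm --increments "85 0 0 0 -0.118; 85 0 0 0 -0.118; 85 0 0 0 -0.118; 85 -25 -34.5 0 0; 85 -25 -34.5 0 0; 85 -25 -34.5 0 0; 85 -25 -34.5 0 0; 85 -25 -34.5 0 0" --newtons 30

```text
time: 2.9
position: [288.0, 336.6, 231.5]
ee_rot: [[-0.998, -0.061, 0.0], [-0.061, 0.998, 0.0], [-0.001, 0.0, -1.0]]
contact_force: [0.8, -0.2, -0.3]
finger_gap: 85.0
grip_force: 0.0
```

move_arm --increments "85 -25 -34.5 0 0; 85 -25 -34.5 0 0; 85 -25 -34.5 0 0; 85 -25 -34.5 0 0; 85 -25 -34.5 0 0; 85 -25 -34.5 0 0; 85 -25 -34.5 0 0; 85 0 0 0 0"

```text
time: 3.7
position: [479.6, 103.9, 231.3]
ee_rot: [[-0.999, -0.054, 0.002], [-0.054, 0.999, -0.001], [-0.002, -0.001, -1.0]]
contact_force: [-0.3, 1.3, -0.3]
finger_gap: 85.2
grip_force: 0.0
```

```bash
cat >> h.py <<'E'
def to(x,y,z,yaw=None):
    "tool-frame shift to a world TCP target; yaw = world angle of tool y"
    s=telemetry.get_state();R=s["ee_rot"];d=R.T@(np.array([x,y,z])-s["position"]);a=np.arctan2(R[1,1],R[0,1])
    roll=0
    if yaw is not None:
        roll=-((yaw-a+np.pi/2)%np.pi-np.pi/2);d=Rz(-roll)@d
    print("t",round(s["time"],2),"pos",np.round(s["position"],1),"yawy",round(a,3),"q6",round(s["q"][5],2),"shift(after roll)",np.round(d,1),"roll",round(roll,3),"tiltz",np.round(R[:,2],3),"F",np.round(s["contact_force"],1),"gap",round(s["finger_gap"],1))
E
python3 - <<'E'
from h import *
to(476,106.5,71,1.631)
f,T=grab("top");m=mask("top","standing",(436,208))
g,S=grab("scene");m2=mask("scene","standing",(217,218))
for y in(-.6,-.3,0.3,.6): print(fit([T],[m],"standing",[608,-312,y]),fit([T,S],[m,m2],"standing",[608,-312,y]))
print(unproj(T,206.7,439.2,102),unproj(T,265.8,255.4,136))
E
```

```text
t 3.7 pos [479.6 103.9 231.3] yawy 1.625 q6 0.16 shift(after roll) [  3.9   3.  160.3] roll -0.006 tiltz [ 0.002 -0.001 -1.   ] F [-0.3  1.3 -0.3] gap 85.2
(array([ 6.11199366e+02, -3.14423450e+02, -4.82532983e-01]), np.float64(0.09148903729454456)) (array([ 6.09608020e+02, -3.13034554e+02, -4.43258682e-01]), np.float64(0.07817091402993882))
(array([ 6.10454488e+02, -3.13577061e+02, -3.24535637e-01]), np.float64(0.10130820601957735)) (array([ 6.09172130e+02, -3.13482743e+02, -3.85586150e-01]), np.float64(0.07846965527415622))
(array([ 6.09614590e+02, -3.13064042e+02,  3.73923928e-01]), np.float64(0.16790168633549843)) (array([ 609.31311288, -313.45875502,    1.14057538]), np.float64(0.07822565956314012))
(array([ 610.50657895, -314.15471865,    1.10749884]), np.float64(0.09197084743695301)) (array([ 609.5156414 , -313.12192669,    1.12290236]), np.float64(0.07677692421174262))
[ 608.46592595 -311.58698342  102.        ] [477.3217678 104.1278596 136.       ]
```

move_arm --increments "85 0 -1 35 0; 85 0 0 35 0; 85 0 0 35 0; 85 0 0 30 0; 85 0 0 25 0; 85 0 0 0 0; 60 0 0 0 0; 40 0 0 0 0"

```text
time: 4.7
position: [477.5, 107.2, 72.9]
ee_rot: [[-0.998, -0.061, 0.003], [-0.061, 0.998, 0.001], [-0.003, 0.0, -1.0]]
contact_force: [0.2, 0.1, 1.2]
finger_gap: 58.8
grip_force: 0.0
```

move_arm --increments "35 0 0 0 0; 35 0 0 0 0; 35 0 0 0 0"

```text
time: 5.0
position: [478.0, 106.7, 73.1]
ee_rot: [[-0.998, -0.06, 0.004], [-0.06, 0.998, 0.001], [-0.004, 0.001, -1.0]]
contact_force: [-0.6, -0.2, 7.5]
finger_gap: 45.1
grip_force: 30.4
```

move_arm --increments "35 0 0 -10 0; 35 0 0 -20 0; 35 0 0 -35 0; 35 0 0 -35 0; 35 7.6 -33 0 0; 35 7.6 -33 0 0; 35 7.6 -33 0 0; 35 7.6 -33 0 0"

```text
time: 5.8
position: [453.6, -28.4, 172.1]
ee_rot: [[-0.998, -0.061, 0.001], [-0.061, 0.998, -0.0], [-0.001, -0.0, -1.0]]
contact_force: [0.1, -1.1, -1.2]
finger_gap: 45.4
grip_force: 31.4
```

move_arm --increments "35 7.6 -33 0 0; 35 0 0 0 0; 35 0 0 30 0; 35 0 0 30 0; 35 0 0 20 0; 35 0 0 10 0; 35 0 0 0 0"

```text
time: 6.5
position: [447.4, -60.1, 80.5]
ee_rot: [[-0.998, -0.061, -0.003], [-0.061, 0.998, 0.001], [0.003, 0.001, -1.0]]
contact_force: [-0.3, 0.4, -1.3]
finger_gap: 45.1
grip_force: 31.6
```

Run:
```python
from h import *
to(450,-61,71)
f,T=grab("top");g,S=grab("scene")
a=f["pixels"][190:340,250:400];b=g["pixels"][130:280,250:400]
cv2.imwrite("pics/b1.png",cv2.resize(np.hstack([a,b]),None,fx=2.5,fy=2.5,interpolation=cv2.INTER_CUBIC))
```

```text
t 6.5 pos [447.4 -60.1  80.5] yawy 1.631 q6 -0.19 shift(after roll) [-2.5 -1.1  9.5] roll 0 tiltz [-0.003  0.001 -1.   ] F [-0.3  0.4 -1.3] gap 45.1
```

View pics/b1.png

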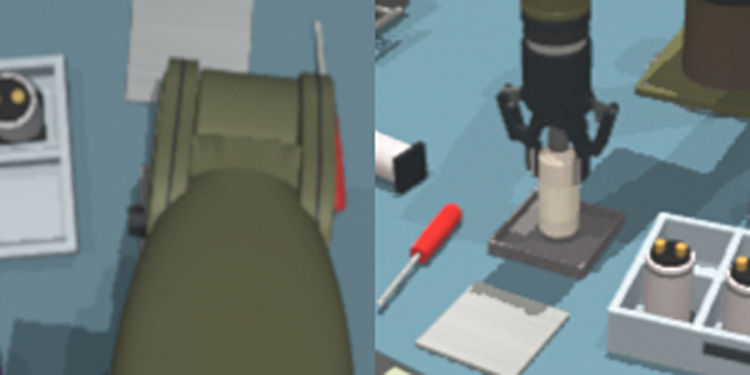

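The bottle is held upright over the tray (right half, around (560,225)) with about 9 mm to go.

move_arm --increments "35 0 0 4 0; 35 0 0 2.5 0; 35 0 0 1.5 0; 35 0 0 1 0; 35 0 0 0.5 0; 35 0 0 0 0"

```text
time: 7.2
position: [448.4, -60.7, 71.8]
ee_rot: [[-0.998, -0.06, -0.0], [-0.06, 0.998, 0.0], [0.0, 0.0, -1.0]]
contact_force: [0.1, 0.8, -2.7]
finger_gap: 45.3
grip_force: 31.6
```

move_arm --increments "35 0 0 1 0; 35 0 0 0.5 0; 35 0 0 0 0"

```text
time: 7.5
position: [448.9, -60.8, 71.2]
ee_rot: [[-0.998, -0.06, 0.001], [-0.06, 0.998, -0.0], [-0.001, -0.0, -1.0]]
contact_force: [-1.6, 0.2, 6.0]
finger_gap: 45.5
grip_force: 32.1
```

move_arm --increments "52 0 0 0 0; 65 0 0 0 0; 80 0 0 0 0; 85 0 0 -5 0; 85 0 0 -35 0; 85 0 0 -40 0; 85 0 0 -40 0; 85 0 0 -10 0"

```text
time: 8.3
position: [451.2, -61.1, 204.9]
ee_rot: [[-0.998, -0.06, 0.008], [-0.06, 0.998, -0.001], [-0.008, -0.002, -1.0]]
contact_force: [0.8, -0.2, 0.0]
finger_gap: 85.1
grip_force: 0.0
```

move_arm --increments "85 0 0 0 -0.14; 85 0 0 0 -0.14; 85 0 0 0 -0.14; 85 0 0 0 -0.14; 85 0 0 0 -0.14; 85 0 0 0 -0.14; 85 0 0 0 -0.14; 85 0 0 0 -0.14"

```text
time: 9.1
position: [448.0, -60.6, 199.8]
ee_rot: [[-0.375, -0.927, -0.001], [-0.927, 0.375, 0.0], [0.0, 0.001, -1.0]]
contact_force: [0.9, -0.6, -0.4]
finger_gap: 84.9
grip_force: 0.0
```

Run:
```python
from h import *
to(402,-350.8,100,-.199)
f,T=grab("top");g,S=grab("scene")
for m in (mask("top","fallen",(440,295)),):
  if m is not None: print(fit([T],[m],"fallen",[418,-268,-1.77],25,True))
a=f["pixels"][190:340,250:400];b=g["pixels"][130:280,250:400]
cv2.imwrite("pics/b2.png",cv2.resize(np.hstack([a,b]),None,fx=2.5,fy=2.5,interpolation=cv2.INTER_CUBIC))
```

```text
t 9.1 pos [448.  -60.6 199.8] yawy 2.757 q6 -1.32 shift(after roll) [293.5 -12.3  99.8] roll -0.186 tiltz [-0.001  0.    -1.   ] F [ 0.9 -0.6 -0.4] gap 84.9
(array([ 419.8486412 , -268.23814304,   -1.78760603]), np.float64(0.049511273040684804))
```

View pics/b2.png

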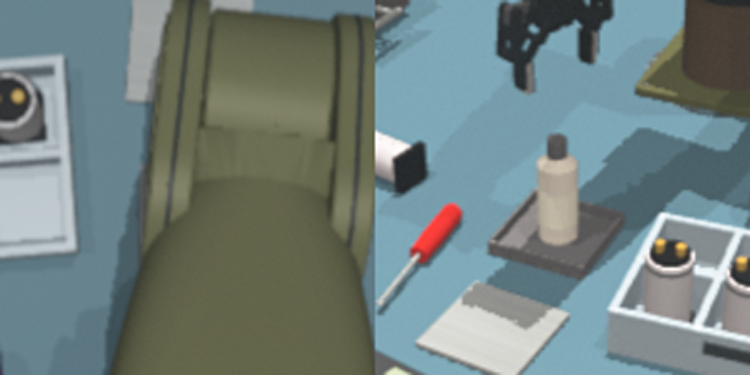

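The bottle stands free in the tray (right half, (557,195)). Now the fallen capacitor.

move_arm --increments "85 0 0 0 -0.088; 85 0 0 0 -0.088; 85 36.8 -1.9 0 0; 85 36.8 -1.9 0 0; 85 36.8 -1.9 0 0; 85 36.8 -1.9 0 0; 85 36.8 -1.9 0 0; 85 36.8 -1.9 0 0" --newtons 20

```text
time: 10.05
position: [412.0, -280.2, 200.2]
ee_rot: [[-0.216, -0.976, -0.0], [-0.976, 0.216, 0.0], [-0.0, 0.0, -1.0]]
contact_force: [0.1, -0.2, 0.7]
finger_gap: 84.9
grip_force: 0.0
```

move_arm --increments "85 36.8 -1.9 0 0; 85 36.8 -1.9 0 0; 85 0 0 35 0; 85 0 0 35 0; 85 0 0 35 0; 85 0 0 0 0"

```text
time: 10.65
position: [397.0, -348.7, 90.8]
ee_rot: [[-0.216, -0.976, -0.008], [-0.976, 0.216, 0.007], [-0.005, 0.009, -1.0]]
contact_force: [-0.2, 0.7, 0.9]
finger_gap: 84.8
grip_force: 0.0
```

Run:
```python
from h import *
to(401.3,-351.5,5,-.209)
g,S=grab("scene")
b=g["pixels"][100:260,170:330]
cv2.imwrite("pics/c1.png",cv2.resize(b,None,fx=3.5,fy=3.5,interpolation=cv2.INTER_CUBIC))
```

```text
t 10.65 pos [ 397.  -348.7   90.8] yawy 2.924 q6 -2.07 shift(after roll) [ 2.3 -5.5 85.7] roll -0.008 tiltz [-0.008  0.007 -1.   ] F [-0.2  0.7  0.9] gap 84.8
```

View pics/c1.png

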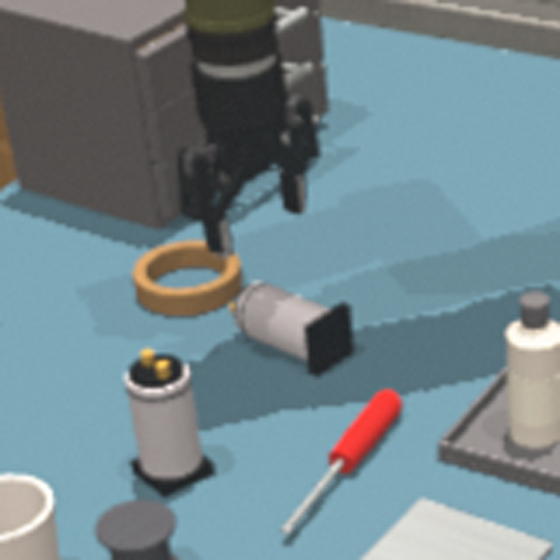

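The gripper is above the can's terminal end. The tape lies beside it at (188,280) with clearance.

move_arm --increments "85 1 -2.5 25 0; 85 0 0 20 0; 85 0 0 0 0; 85 0 0 0 0"

```text
time: 11.1
position: [403.7, -353.7, 52.0]
ee_rot: [[-0.213, -0.977, 0.001], [-0.977, 0.213, -0.001], [0.001, -0.002, -1.0]]
contact_force: [-0.2, 0.1, 1.1]
finger_gap: 85.4
grip_force: 0.0
```

Run:
```python
from h import *
to(401.3,-351.5,5,-.209)
```

```text
t 11.1 pos [ 403.7 -353.7   52. ] yawy 2.927 q6 -2.08 shift(after roll) [-1.7  2.9 46.9] roll -0.006 tiltz [ 0.001 -0.001 -1.   ] F [-0.2  0.1  1.1] gap 85.4
```

move_arm --increments "85 -1.5 2 20 0; 85 0 0 15 0; 85 0 0 11 0; 85 0 0 0 0; 60 0 0 0 0; 45 0 0 0 0; 40 0 0 0 0; 40 0 0 0 0"

```text
time: 11.9
position: [401.9, -351.9, 5.4]
ee_rot: [[-0.213, -0.977, 0.002], [-0.977, 0.213, -0.001], [0.001, -0.002, -1.0]]
contact_force: [-0.1, -0.4, 5.7]
finger_gap: 49.5
grip_force: 20.3
```

move_arm --increments "40 0 0 0 0; 40 0 0 0 0"

```text
time: 12.1
position: [401.9, -351.8, 5.4]
ee_rot: [[-0.213, -0.977, 0.002], [-0.977, 0.213, -0.001], [0.001, -0.002, -1.0]]
contact_force: [-0.5, 0.8, 6.2]
finger_gap: 49.4
grip_force: 20.3
```

move_arm --increments "40 -4 0 -10.6 0; 40 -5.4 0 -10.6 0; 40 -7 0 -9.3 0; 40 -7.5 0 -8.7 0; 40 0 0 0 0; 40 0 0 0 0"

```text
time: 12.7
position: [406.5, -327.6, 43.8]
ee_rot: [[-0.212, -0.977, 0.0], [-0.977, 0.212, -0.001], [0.001, -0.001, -1.0]]
contact_force: [-0.3, 0.2, -2.4]
finger_gap: 49.7
grip_force: 21.5
```

Run:
```python
from h import *
to(401.3,-351.5,5,-.209)
g,S=grab("scene")
b=g["pixels"][120:240,190:310]
cv2.imwrite("pics/c2.png",cv2.resize(b,None,fx=4,fy=4,interpolation=cv2.INTER_CUBIC))
```

```text
t 12.7 pos [ 406.5 -327.6   43.8] yawy 2.928 q6 -2.04 shift(after roll) [24.4  0.2 38.9] roll -0.005 tiltz [ 0.    -0.001 -1.   ] F [-0.3  0.2 -2.4] gap 49.7
```

View pics/c2.png

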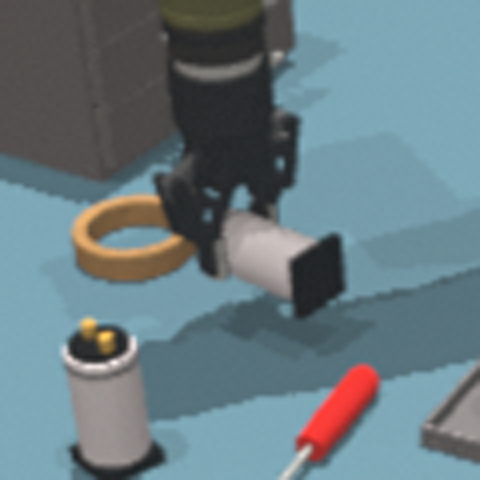

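The can is held rigidly horizontal, so it does not pivot at 20 N. I'll lower it and loosen the grip just enough for the foot to swing down.

move_arm --increments "40 0 0 10 0; 40 0 0 10 0; 40 0 0 6 0; 40 0 0 0 0; 49.5 0 0 0 0; 49.5 0 0 0 0"

```text
time: 13.35
position: [406.5, -328.1, 17.6]
ee_rot: [[-0.213, -0.977, 0.0], [-0.977, 0.213, -0.0], [0.0, -0.0, -1.0]]
contact_force: [0.3, 0.1, -2.2]
finger_gap: 49.3
grip_force: 13.6
```

move_arm --increments "49.8 0 0 0 0; 49.8 0 0 0 0"

```text
time: 13.55
position: [406.7, -328.1, 18.0]
ee_rot: [[-0.213, -0.977, 0.001], [-0.977, 0.213, -0.0], [0.0, -0.001, -1.0]]
contact_force: [-0.6, -0.5, -1.7]
finger_gap: 49.8
grip_force: 4.3
```

```bash
cat >> h.py <<'E'
def tilt(at,axis=-1.78,h=85,dz=19):
    "elevation (deg) of the held can's axis about the grasp point, from the scene camera"
    s=telemetry.get_state();G=s["position"]+[0,0,dz]
    g,S=grab("scene");L=cams.silhouettes("scene","fallen")+cams.silhouettes("scene","standing")
    L=[d for d in L if np.hypot(d["box"][0]-at[0],d["box"][1]-at[1])<22]
    if not L: print("no mask");return
    m=max(L,key=lambda d:d["confidence"])["mask"].astype(float);res=[]
    u=np.array([np.cos(axis),np.sin(axis),0])
    for t in range(-10,101,3):
        c,sn=np.cos(np.radians(t)),np.sin(np.radians(t));Z=u*c+np.array([0,0,sn]);Y=np.array([-u[1],u[0],0]);Rm=np.c_[np.cross(Y,Z),Y,Z]
        im=np.zeros((480,640),np.uint8)
        for part in CAP:cv2.fillConvexPoly(im,cv2.convexHull(np.round(proj(S,(part-[0,0,h])@Rm.T+G)).astype(np.int32)),1)
        res.append((np.abs(im-m).sum()/m.sum(),t))
    print("tilt",[(round(a,2),b) for a,b in sorted(res)[:3]])
E
python3 - <<'E'
from h import *
s=telemetry.get_state();g=proj(cam(cams.grab_frame("scene")),s["position"]+[5,40,10])[0];print(g,s["torque"],s["contact_force"])
tilt(g)
E
```

```text
[260.56138913 193.80214704] [0.00263238 0.04901879 0.01686199] [-0.59194504 -0.49443013 -1.73386148]
tilt [(np.float64(0.22), 5), (np.float64(0.22), 8), (np.float64(0.25), 2)]
```

It now pivots, with about 7° of tilt and the foot on the bench. Continuing along the arc with the light grip.

move_arm --increments "49.7 -4 0 -7 0; 49.7 -3.7 0 -6.4 0; 49.7 -5 0 -6 0; 49.7 -4.8 0 -6 0; 49.7 0 0 0 0; 49.7 0 0 0 0"

```text
time: 14.35
position: [410.4, -310.6, 43.3]
ee_rot: [[-0.212, -0.977, 0.001], [-0.977, 0.212, -0.0], [0.0, -0.001, -1.0]]
contact_force: [0.6, -0.2, 0.4]
finger_gap: 50.1
grip_force: 5.4
```

Run:
```python
from h import *
s=telemetry.get_state();g=proj(cam(cams.grab_frame("scene")),s["position"]+[5,30,5])[0];print(g,s["torque"],s["contact_force"],s["grip_force"])
tilt(g)
```

```text
[261.51152658 189.29705791] [-0.02342943  0.01949604  0.01853315] [ 0.61248368 -0.23405699  0.44399061] 5.44376827776432
tilt [(np.float64(0.21), 26), (np.float64(0.23), 23), (np.float64(0.26), 32)]
```

move_arm --increments "49.6 -5.9 0 -5 0; 49.6 -5.9 0 -5 0; 49.6 -6.7 0 -3.9 0; 49.6 -6.6 0 -3.9 0; 49.6 0 0 0 0; 49.6 0 0 0 0"

```text
time: 15.15
position: [415.5, -285.9, 60.8]
ee_rot: [[-0.212, -0.977, 0.0], [-0.977, 0.212, -0.0], [0.0, -0.0, -1.0]]
contact_force: [1.0, -0.2, -3.3]
finger_gap: 49.4
grip_force: 7.5
```

Run:
```python
from h import *
s=telemetry.get_state();g,S=grab("scene");p=proj(S,s["position"]+[3,20,-5])[0];print(p,s["torque"],s["contact_force"],s["grip_force"])
tilt(p)
cv2.imwrite("pics/c3.png",cv2.resize(g["pixels"][120:240,190:310],None,fx=4,fy=4,interpolation=cv2.INTER_CUBIC))
```

```text
[265.03017733 188.70731218] [-0.1002659   0.01757275  0.03176842] [ 0.9995296  -0.15895028 -3.33232856] 7.51776784658432
tilt [(np.float64(0.18), 44), (np.float64(0.19), 41), (np.float64(0.21), 38)]
```

View pics/c3.png

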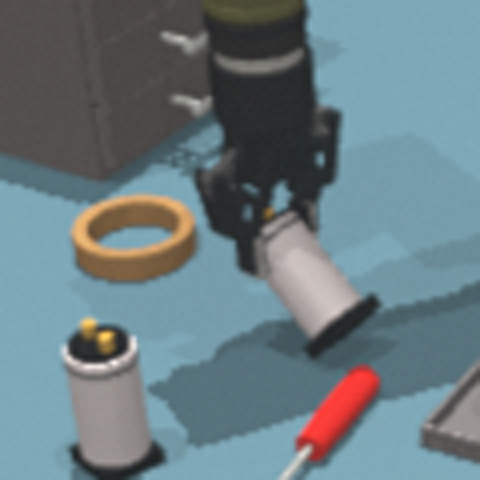

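The can is being tipped up cleanly (about 44°), foot edge on the bench at crop (330,345). Finishing the arc.

move_arm --increments "49.8 -7.2 0 -2.7 0; 49.8 -7.3 0 -2.7 0; 49.8 -7.6 0 -1.4 0; 49.8 -7.6 0 -1 0; 49.8 0 0 0 0; 49.8 0 0 0 0"

```text
time: 15.95
position: [422.1, -256.9, 69.0]
ee_rot: [[-0.212, -0.977, 0.001], [-0.977, 0.212, -0.0], [0.0, -0.001, -1.0]]
contact_force: [-0.5, -0.1, 5.7]
finger_gap: 49.6
grip_force: 5.4
```

Run:
```python
from h import *
s=telemetry.get_state();g,S=grab("scene");p=proj(S,s["position"]+[0,5,-15])[0];print(p,s["torque"],s["contact_force"],s["grip_force"])
tilt(p)
```

```text
[268.56104392 190.76847171] [-0.00155499  0.32743834  0.02931226] [-0.46286059 -0.12243293  5.70201513] 5.37997305393219
tilt [(np.float64(0.25), 65), (np.float64(0.28), 62), (np.float64(0.29), 68)]
```

move_arm --increments "49.7 -7.5 0 -0.5 0; 49.7 -8 0 0 0; 49.7 -6 0 0.7 0; 49.7 -6 0 1 0; 49.7 -5.5 0 1.5 0; 49.7 0 0 0 0; 49.7 0 0 0 0"

```text
time: 16.85
position: [428.9, -224.2, 65.7]
ee_rot: [[-0.212, -0.977, 0.0], [-0.977, 0.212, 0.001], [-0.001, 0.0, -1.0]]
contact_force: [0.5, 2.0, 4.7]
finger_gap: 49.6
grip_force: 5.9
```

Run:
```python
from h import *
s=telemetry.get_state();g,S=grab("scene");p=proj(S,s["position"]+[0,0,-20])[0];print(p,s["torque"],s["contact_force"],s["grip_force"])
tilt(p)
```

```text
[275.77985962 196.18880143] [ 0.44085704 -0.08419159 -0.01340567] [0.5123821  2.03967261 4.67653604] 5.907553732395172
tilt [(np.float64(0.42), 86), (np.float64(0.42), 83), (np.float64(0.44), 89)]
```

move_arm --increments "49.7 -1 0 0.8 0; 49.7 0 0 0 0; 49.9 0 0 0 0; 45 0 0 0 0; 40 0 0 0 0; 40 0 0 0 0" --newtons 30

```text
time: 17.65
position: [428.9, -224.3, 65.3]
ee_rot: [[-0.213, -0.977, 0.0], [-0.977, 0.213, -0.0], [0.0, -0.0, -1.0]]
contact_force: [-0.5, 2.3, 6.6]
finger_gap: 49.1
grip_force: 29.9
```

Run:
```python
from h import *
s=telemetry.get_state();g,S=grab("scene");print(s["position"],s["torque"],s["contact_force"],s["grip_force"])
cv2.imwrite("pics/c4.png",cv2.resize(g["pixels"][120:240,210:330],None,fx=4,fy=4,interpolation=cv2.INTER_CUBIC))
to(633,-54,180,2.928)
```

```text
[ 428.9208991  -224.26935219   65.34065178] [0.32592372 0.24763564 0.01228806] [-0.46257756  2.27804462  6.59600224] 29.933343529701233
t 17.7 pos [ 428.9 -224.3   65.3] yawy 2.927 q6 -1.84 shift(after roll) [-209.6 -163.4 -114.7] roll -0.001 tiltz [ 0. -0. -1.] F [-0.8  2.2  6.1] gap 49.2
```

View pics/c4.png

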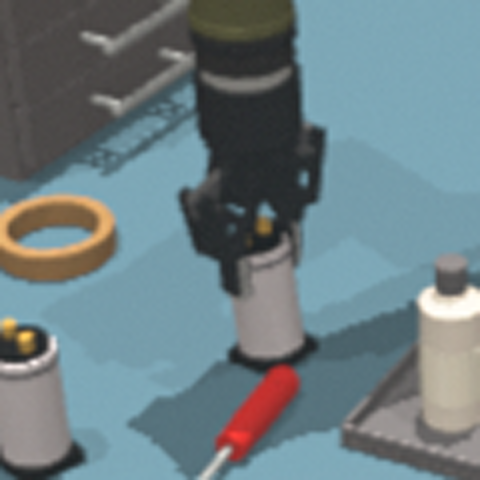

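The can is upright with its foot flat at crop (273,350), and the driver is untouched. Lifting it and carrying it to the plate.

move_arm --increments "40 0 0 -10 0; 40 0 0 -25 0; 40 0 0 -35 0; 40 0 0 -35 0; 40 -30 -23.3 0 0; 40 -30 -23.3 0 0; 40 -30 -23.3 0 0; 40 -30 -23.3 0 0"

```text
time: 18.5
position: [545.8, -126.1, 169.8]
ee_rot: [[-0.214, -0.977, -0.001], [-0.977, 0.214, -0.001], [0.001, 0.001, -1.0]]
contact_force: [0.4, -0.6, -3.1]
finger_gap: 49.7
grip_force: 32.3
```

move_arm --increments "40 -30 -23.3 0 0; 40 -30 -23.3 0 0; 40 -29.6 -23.3 0 0; 40 0 0 0 -0.135; 40 0 0 0 -0.135; 40 0 0 0 0; 40 0 0 0 0"

```text
time: 19.2
position: [632.4, -54.3, 169.4]
ee_rot: [[0.052, -0.999, -0.002], [-0.999, -0.052, -0.0], [0.0, 0.002, -1.0]]
contact_force: [0.6, 0.3, -2.0]
finger_gap: 49.2
grip_force: 32.5
```

Run:
```python
from h import *
to(632,-54.3,74,3.2)
```

```text
t 19.2 pos [632.4 -54.3 169.4] yawy -3.089 q6 -1.71 shift(after roll) [ 0.   0.2 95.4] roll -0.006 tiltz [-0.002 -0.    -1.   ] F [ 0.6  0.3 -2. ] gap 49.2
```

move_arm --increments "40 0 0 30 0; 40 0 0 30 0; 40 0 0 20 0; 40 0 0 8 0; 40 0 0 3 0; 40 0 0 0 0; 40 0 0 0 0"

```text
time: 19.9
position: [634.0, -54.1, 80.4]
ee_rot: [[0.055, -0.998, 0.003], [-0.998, -0.055, -0.0], [0.0, -0.002, -1.0]]
contact_force: [0.1, 0.1, -2.7]
finger_gap: 49.2
grip_force: 32.6
```

move_arm --increments "40 0 0 1.5 0; 40 0 0 1.5 0; 40 0 0 1 0; 40 0 0 0 0"

```text
time: 20.3
position: [632.8, -53.9, 74.9]
ee_rot: [[0.055, -0.998, -0.0], [-0.998, -0.055, -0.0], [0.0, 0.0, -1.0]]
contact_force: [0.2, -0.3, -2.8]
finger_gap: 49.1
grip_force: 32.6
```

move_arm --increments "40 0 0 0.8 0; 40 0 0 0.6 0; 40 0 0 0 0"

```text
time: 20.6
position: [632.9, -53.9, 73.6]
ee_rot: [[0.055, -0.998, -0.0], [-0.998, -0.055, -0.0], [0.0, 0.0, -1.0]]
contact_force: [0.1, 0.1, -3.6]
finger_gap: 49.3
grip_force: 32.6
```

move_arm --increments "40 0 0 0.8 0; 40 0 0 0.5 0; 40 0 0 0 0"

```text
time: 20.9
position: [633.0, -53.8, 73.4]
ee_rot: [[0.055, -0.998, 0.001], [-0.998, -0.055, 0.0], [-0.0, -0.001, -1.0]]
contact_force: [-3.1, 0.6, 5.3]
finger_gap: 49.0
grip_force: 33.4
```

move_arm --increments "50 0 0 0 0; 54 0 0 0 0; 65 0 0 0 0; 78 0 0 0 0; 78 0 0 0 0; 78 0 0 0 0; 78 0 0 0 0; 78 0 0 0 0"

```text
time: 21.7
position: [632.9, -53.9, 72.3]
ee_rot: [[0.055, -0.998, -0.0], [-0.998, -0.055, -0.0], [0.0, 0.0, -1.0]]
contact_force: [0.7, 1.0, 0.1]
finger_gap: 77.9
grip_force: 0.0
```

move_arm --increments "78 0 0 0 0; 78 0 0 0 0; 78 0 0 0 0; 78 0 0 0 0; 78 0 0 0 0; 78 0 0 0 0; 78 0 0 0 0"

```text
time: 22.4
position: [632.9, -53.9, 72.3]
ee_rot: [[0.055, -0.998, 0.0], [-0.998, -0.055, -0.0], [0.0, -0.0, -1.0]]
contact_force: [0.3, 0.2, -0.2]
finger_gap: 77.8
grip_force: 0.0
```

Run:
```python
from h import *
s=telemetry.get_state();g,S=grab("scene");print(s["time"],s["position"],s["contact_force"],s["grip_force"],s["finger_gap"])
p=proj(S,[633,-54,60])[0]
m=mask("scene","standing",p)
if m is None: m=mask("scene","fallen",p)
if m is not None: print(fit([S],[m],"standing",[633,-54,.05],8))
```

```text
22.4 [632.94261254 -53.94000531  72.3241927 ] [ 0.27041497  0.23325447 -0.18422355] 0.0 77.80805144399645
(array([ 6.29215968e+02, -4.89887384e+01,  5.21410898e-02]), np.float64(0.23664397509745738))
```

It stands free on the plate. Regrasping it and carrying it to the slip cell.

move_arm --increments "55 0 0 0 0; 40 0 0 0 0; 40 0 0 0 0; 40 0 0 0 0; 40 0 0 -10 0; 40 0 0 -30 0; 40 0 0 -50 0; 40 0 0 -50 0"

```text
time: 23.35
position: [631.4, -53.8, 212.8]
ee_rot: [[0.055, -0.998, -0.004], [-0.998, -0.055, 0.0], [-0.0, 0.004, -1.0]]
contact_force: [2.0, 0.5, -3.1]
finger_gap: 49.0
grip_force: 32.2
```

move_arm --increments "40 -32.3 18.6 0 0; 40 -32.3 18.6 0 0; 40 -32.3 18.6 0 0; 40 -32.3 18.6 0 0; 40 -32.3 18.6 0 0; 40 -32.3 18.6 0 0; 40 -32.3 18.6 0 0; 40 -32.3 18.6 0 0"

```text
time: 24.15
position: [468.6, 196.7, 212.5]
ee_rot: [[0.055, -0.998, -0.001], [-0.998, -0.055, -0.0], [0.0, 0.001, -1.0]]
contact_force: [-0.6, 1.2, -3.0]
finger_gap: 49.3
grip_force: 32.6
```

move_arm --increments "40 0 0 0 0; 40 0 0 0 0; 40 0 0 0 0; 40 0 0 0 0"

```text
time: 24.55
position: [470.6, 195.0, 212.3]
ee_rot: [[0.054, -0.999, 0.0], [-0.999, -0.054, -0.0], [0.0, -0.0, -1.0]]
contact_force: [-0.1, 0.1, -2.6]
finger_gap: 49.0
grip_force: 32.5
```

Run:
```python
from h import *
to(469.6,196.2,72,3.2)
```

```text
t 24.55 pos [470.6 195.  212.3] yawy -3.088 q6 -1.23 shift(after roll) [ -1.3   0.9 140.3] roll -0.005 tiltz [ 0. -0. -1.] F [-0.1  0.1 -2.6] gap 49.0
```

move_arm --increments "40 -1 1 35 0; 40 0 0 35 0; 40 0 0 35 0; 40 0 0 20 0; 40 0 0 8 0; 40 0 0 3 0; 40 0 0 0 0; 40 0 0 0 0"

```text
time: 25.35
position: [470.3, 197.1, 77.6]
ee_rot: [[0.055, -0.998, 0.002], [-0.998, -0.055, 0.001], [-0.001, -0.002, -1.0]]
contact_force: [-0.2, 0.1, -2.9]
finger_gap: 49.1
grip_force: 32.5
```

move_arm --increments "40 0 0 2 0; 40 0 0 1.5 0; 40 0 0 1 0; 40 0 0 0.5 0; 40 0 0 0 0; 40 0 0 0 0"

```text
time: 25.95
position: [469.0, 196.8, 71.3]
ee_rot: [[0.055, -0.998, -0.0], [-0.998, -0.055, 0.0], [-0.0, 0.0, -1.0]]
contact_force: [-0.3, 0.0, -4.0]
finger_gap: 48.6
grip_force: 32.5
```

move_arm --increments "40 0 0 0.8 0; 40 0 0 0.7 0; 40 0 0 0.5 0; 40 0 0 0 0"

```text
time: 26.35
position: [469.2, 196.9, 70.4]
ee_rot: [[0.055, -0.998, 0.001], [-0.998, -0.055, 0.001], [-0.0, -0.001, -1.0]]
contact_force: [-1.9, -0.9, 6.8]
finger_gap: 49.3
grip_force: 33.6
```

move_arm --increments "51 0 0 0 0; 56 0 0 0 0; 62 0 0 0 0; 62 0 0 0 0; 62 0 0 -10 0; 62 0 0 -35 0; 62 0 0 -50 0; 62 0 0 -50 0"

```text
time: 27.15
position: [468.3, 196.5, 216.1]
ee_rot: [[0.055, -0.998, -0.001], [-0.998, -0.055, -0.0], [0.0, 0.001, -1.0]]
contact_force: [1.4, 0.3, -0.5]
finger_gap: 62.0
grip_force: 0.0
```

Run:
```python
from h import *
to(609.5,-313.2,215,2.7)
to(609.5,-313.2,215,1.131)
```

```text
t 27.15 pos [468.3 196.5 216.1] yawy -3.086 q6 -1.23 shift(after roll) [ 400.4 -345.5    1.2] roll 0.497 tiltz [-0.001 -0.    -1.   ] F [ 1.4  0.3 -0.5] gap 62.0
t 27.15 pos [468.3 196.5 216.1] yawy -3.086 q6 -1.23 shift(after roll) [344.8 401.    1.2] roll -1.076 tiltz [-0.001 -0.    -1.   ] F [ 1.4  0.3 -0.5] gap 62.0
```

move_arm --increments "75 0 0 0 0.124; 80 0 0 0 0.124; 80 0 0 0 0.124; 80 0 0 0 0.125; 80 33.4 -28.8 0 0; 80 33.4 -28.8 0 0; 80 33.4 -28.8 0 0; 80 33.4 -28.8 0 0"

```text
time: 27.95
position: [516.4, 25.3, 215.2]
ee_rot: [[-0.427, -0.904, 0.001], [-0.904, 0.427, 0.0], [-0.001, -0.001, -1.0]]
contact_force: [1.3, 0.4, 0.1]
finger_gap: 79.9
grip_force: 0.0
```

move_arm --increments "80 33.4 -28.8 0 0; 80 33.4 -28.8 0 0; 80 33.4 -28.8 0 0; 80 33.4 -28.8 0 0; 80 33.4 -28.8 0 0; 80 33.4 -28.8 0 0; 80 33.4 -28.8 0 0; 80 33.4 -28.8 0 0"

```text
time: 28.75
position: [610.3, -315.1, 215.1]
ee_rot: [[-0.428, -0.904, 0.001], [-0.904, 0.428, -0.0], [-0.0, -0.001, -1.0]]
contact_force: [0.7, -0.2, 0.0]
finger_gap: 79.8
grip_force: 0.0
```

move_arm --increments "80 0 0 0 0; 80 0 0 0 0; 80 0 0 0 0; 80 0 0 0 0"

```text
time: 29.15
position: [610.0, -311.8, 214.9]
ee_rot: [[-0.426, -0.905, 0.0], [-0.905, 0.426, 0.0], [-0.0, 0.0, -1.0]]
contact_force: [-0.9, 1.0, 0.2]
finger_gap: 79.9
grip_force: 0.0
```

Run:
```python
from h import *
to(609.5,-313.2,66,2.7)
g,S=grab("scene");m=mask("scene","standing",(217,218))
if m is not None: print(fit([S],[m],"standing",[609,-313,-.44]))
p0=proj(S,[469,197,70])[0];m=mask("scene","standing",p0)
```

```text
t 29.15 pos [ 610.  -311.8  214.9] yawy 2.702 q6 -1.6 shift(after roll) [  1.5  -0.2 148.9] roll 0.002 tiltz [ 0.  0. -1.] F [-0.9  1.   0.2] gap 79.9
(array([ 6.06795996e+02, -3.15584363e+02, -6.03195083e-01]), np.float64(0.11887782805429865))
```

move_arm --increments "80 1 0 35 0; 80 0 0 35 0; 80 0 0 35 0; 80 0 0 25 0; 80 0 0 13 0; 80 0 0 5 0; 80 0 0 0 0; 80 0 0 0 0"

```text
time: 30.1
position: [610.9, -314.7, 68.0]
ee_rot: [[-0.427, -0.904, 0.003], [-0.904, 0.427, -0.001], [0.0, -0.003, -1.0]]
contact_force: [-0.1, 0.5, -0.5]
finger_gap: 80.0
grip_force: 0.0
```

move_arm --increments "62 0 0 0 0; 50 0 0 0 0; 40 0 0 0 0; 40 0 0 0 0; 40 0 0 0 0"

```text
time: 30.6
position: [610.4, -314.5, 67.7]
ee_rot: [[-0.427, -0.904, 0.002], [-0.904, 0.427, -0.001], [0.0, -0.002, -1.0]]
contact_force: [-0.7, 0.1, 5.7]
finger_gap: 49.2
grip_force: 31.6
```

move_arm --increments "40 0 0 -8 0; 40 0 0 -25 0; 40 0 0 -40 0; 40 0 0 -40 0; 40 0 0 -35 0; 40 0 0 0 -0.124; 40 0 0 0 -0.124; 40 0 0 0 -0.124"

```text
time: 31.4
position: [609.2, -314.0, 214.0]
ee_rot: [[-0.064, -0.998, -0.001], [-0.998, 0.064, 0.001], [-0.001, 0.001, -1.0]]
contact_force: [-0.2, -0.3, -4.2]
finger_gap: 49.0
grip_force: 32.4
```

move_arm --increments "40 0 0 0 -0.125; 40 -35.8 9.2 0 0; 40 -35.8 9.2 0 0; 40 -35.8 9.2 0 0; 40 -35.8 9.2 0 0; 40 -35.8 9.2 0 0; 40 -35.8 9.2 0 0; 40 -35.8 9.2 0 0"

```text
time: 32.2
position: [530.2, -66.1, 213.8]
ee_rot: [[0.055, -0.998, -0.002], [-0.998, -0.055, 0.0], [-0.0, 0.002, -1.0]]
contact_force: [-0.0, -0.1, -2.9]
finger_gap: 49.1
grip_force: 32.5
```

move_arm --increments "40 -35.8 9.2 0 0; 40 -35.8 9.2 0 0; 40 -35.8 9.2 0 0; 40 -35.8 9.2 0 0; 40 -35.8 9.2 0 0; 40 0 0 0 0; 40 0 0 0 0; 40 0 0 0 0"

```text
time: 33.0
position: [475.6, 108.0, 214.1]
ee_rot: [[0.055, -0.998, -0.001], [-0.998, -0.055, -0.001], [0.001, 0.001, -1.0]]
contact_force: [0.3, -0.4, -3.2]
finger_gap: 48.9
grip_force: 32.5
```

Run:
```python
from h import *
to(474.9,108.3,73.5,3.2)
g,S=grab("scene")
cv2.imwrite("pics/d1.png",cv2.resize(g["pixels"][120:300,310:490],None,fx=3.2,fy=3.2,interpolation=cv2.INTER_CUBIC))
```

```text
t 33.0 pos [475.6 108.  214.1] yawy -3.087 q6 -1.4 shift(after roll) [ -0.4   0.6 140.6] roll -0.004 tiltz [-0.001 -0.001 -1.   ] F [ 0.3 -0.4 -3.2] gap 48.9
```

View pics/d1.png

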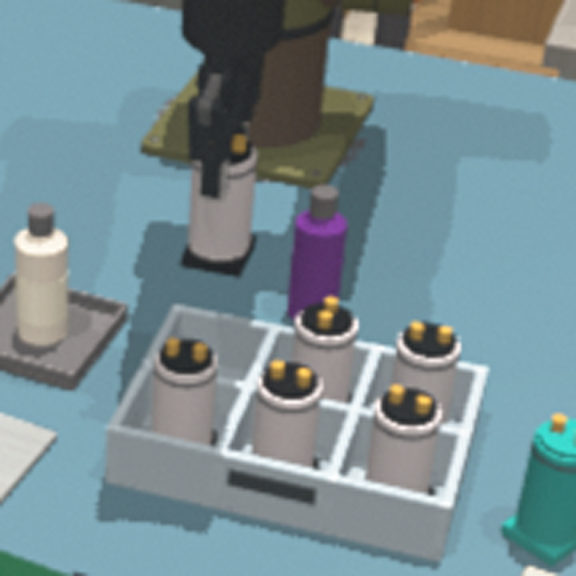

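The first capacitor is seated at (325,350). The second hangs upright above the last empty cell at (220,320), and the bottle is standing in the tray. Lowering the second.

move_arm --increments "40 0 0 35 0; 40 0 0 35 0; 40 0 0 35 0; 40 0 0 18 0; 40 0 0 8 0; 40 0 0 4 0; 40 0 0 0 0; 40 0 0 0 0"

```text
time: 33.85
position: [476.9, 108.7, 80.4]
ee_rot: [[0.055, -0.998, 0.002], [-0.998, -0.055, 0.0], [-0.0, -0.002, -1.0]]
contact_force: [-0.3, -0.4, -3.7]
finger_gap: 48.9
grip_force: 32.4
```

move_arm --increments "40 0 0 2 0; 40 0 0 1 0; 40 0 0 1 0; 40 0 0 0.5 0; 40 0 0 0 0"

```text
time: 34.35
position: [475.6, 108.7, 74.8]
ee_rot: [[0.056, -0.998, -0.0], [-0.998, -0.056, -0.0], [0.0, 0.0, -1.0]]
contact_force: [-0.1, 0.1, -3.0]
finger_gap: 49.1
grip_force: 32.4
```

move_arm --increments "40 0 0 0.8 0; 40 0 0 0.8 0; 40 0 0 0.5 0; 40 0 0 0 0"

```text
time: 34.75
position: [475.8, 108.8, 73.7]
ee_rot: [[0.055, -0.998, 0.001], [-0.998, -0.055, 0.0], [-0.0, -0.001, -1.0]]
contact_force: [-2.9, -0.8, 6.8]
finger_gap: 49.4
grip_force: 33.5
```

Seated. Releasing, retreating and checking.

move_arm --increments "51 0 0 0 0; 56 0 0 0 0; 62 0 0 0 0; 62 0 0 0 0; 62 0 0 -10 0; 62 0 0 -35 0; 62 0 0 -50 0; 62 0 0 -50 0"

```text
time: 35.55
position: [475.0, 108.5, 219.5]
ee_rot: [[0.055, -0.998, -0.001], [-0.998, -0.055, -0.0], [0.0, 0.001, -1.0]]
contact_force: [1.0, 0.3, 0.2]
finger_gap: 61.7
grip_force: 0.0
```

move_arm --increments "62 -35 0 0 0; 62 -35 0 0 0; 62 -35 0 0 0; 62 -35 0 0 0; 62 -35 0 0 0; 62 -35 0 0 0; 62 -35 0 0 0; 62 -35 0 0 0"

```text
time: 36.35
position: [460.0, 389.7, 218.4]
ee_rot: [[0.056, -0.998, 0.001], [-0.998, -0.056, 0.0], [-0.0, -0.001, -1.0]]
contact_force: [0.6, -0.6, 0.2]
finger_gap: 62.5
grip_force: 0.0
```

Run:
```python
from h import *
f,T=grab("top","pics/end.png");g,S=grab("scene")
im=np.hstack([cv2.resize(f["pixels"],(400,300)),cv2.resize(g["pixels"],(400,300))])
a=cv2.resize(f["pixels"][195:325,150:350],(400,260));b=cv2.resize(g["pixels"][170:300,300:500],(400,260))
cv2.imwrite("pics/end2.png",np.vstack([im,np.hstack([a,b])]))
```

```text
(no output)
```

View pics/end2.png

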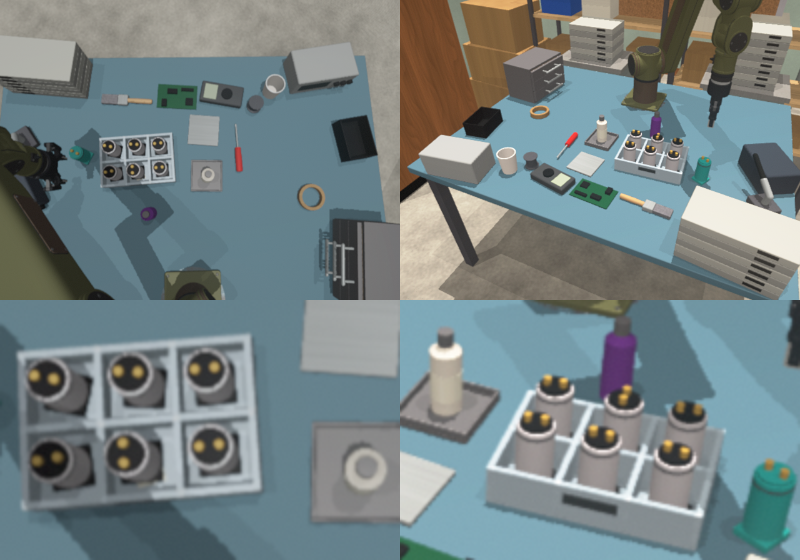

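All six cells hold upright capacitors (lower left crop), the bottle is upright in the tray at (363,466), and nothing else appears to have moved.

```bash
python3 -c "
from station import r
print(r.sign_off())"
```

```text
the job is handed in; nothing more can be done
None
```

The job is handed in: the bottle stands upright in the tray, the fallen capacitor was stood and released on the plate, and both loose capacitors are upright in the crate's two free cells (36.5 s of the 70 s used).

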